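# Open the quick clamp on the lab shaker

## Task

Open the quick clamp on the shaker so that its tube rack can be taken out later: press its ratchet release pad down with the fingertips and, keeping it pressed, push the sliding jaw back along the bar, away from the rack, all the way to the end stop; then let go and move clear. Nothing is to be gripped or lifted, and the tube rack, bottle, beaker and tip box stay standing where they are.

Things in the scene. Friction and masses are not known exactly. Their poses are not given: they have to be found in the camera images.
- shaker: Low white bench shaker, fixed, 360 x 220 mm, platform top 74 mm above the bench. Origin: centre of its underside, at bench level; z up. A steel bar (top 122 mm above bench) runs along its x axis at y = +60 mm between end blocks (tops 130 mm). A fixed jaw plate stands at the -x end (x -139 to -127, y -73 to +77, top 155 mm). The sliding jaw goes back (opens) in the shaker's +x.
- jaw (a joint): Place of the sliding jaw on the bar, m: 0 nearest the rack, growing as it goes back in the shaker's +x, 0.120 at the end stop (fully open). Starts between 0.005 and 0.045. A one-way ratchet (10 mm pitch, up to 10 mm free play) stops it going back while the release is up. With the release pressed it slides with about 3 N friction and stays where it is left.
- release (a joint): How far the release pad is pressed down, m: 0 up, 0.008 fully down. A spring pushes it up (3 N at the top, 8 N fully down). The ratchet is free when it is pressed by more than 0.005 and catches again when it is let up. Untouched, it may rest up to 4 mm down where the pawl sits on a tooth; at the end stop it rises fully.
- pad_top (a point): Top centre of the release pad: flat black ribbed pad on the sliding jaw over the bar, 44 mm along the bar x 36 across, 138 mm above the bench (130 pressed); moves with the jaw, axes as the shaker's. Open to above and both sides; 28 mm to -x is the steel jaw plate (from 17 mm to +y to 133 mm to -y, top 155 mm above the bench), 26 mm to +x the heel, which fingertips on the pad can push.
- heel_top (a point): Centre of the top of the heel, the grey upright block at the back of the sliding jaw: 10 mm along the bar, 40 mm across, top 160 mm above the bench. 31 mm in the shaker's +x from the pad centre; its face towards the pad is the one to push on.
- rack_center (a point): Centre (half-way up, 40 mm above the platform) of the loose white tube rack with eight capped tubes, 56 x 105 x 80 mm, about 250 g, which stands on the platform between the jaws, beside the fixed jaw. To be left alone.
- reagent_center (a point): Centre of a loose reagent bottle, 68 mm diameter, 150 mm tall, on the bench beyond the shaker. To be left alone.
- beaker_center (a point): Centre of a loose glass beaker, 72 mm diameter, 85 mm tall, on the bench beyond the shaker. To be left alone.
- tipbox_center (a point): Centre of a loose box of pipette tips, 87 x 122 x 65 mm, on the bench at the shaker's -x end. To be left alone.
Mind the look-alikes: they are no part of the job. What is shaped like the part that bears rack_center but yellow is not meant.

How it is judged:
On the way, in this order (a step that is already met when the one before it is completed fails the run):
1. the release is pressed down while the jaw is still near its starting place (value of joint release above 0.005 m and distance of heel_top from where it was at the start of the episode below 0.018 m), for 0.05 s.
2. the jaw is pushed back to the end stop (value of joint jaw above 0.115 m), for 0.1 s.
At the end, for the whole second after the job is handed in: The jaw stands within 5 mm of its end stop, the release has sprung back up (within 3 mm), the tube rack is within 10 mm and the bottle, beaker and tip box within 20 mm of where they started, all upright (value of joint jaw above 0.115 m and value of joint release below 0.003 m and distance of rack_center from where it was at the start of the episode below 0.01 m and angle between each of rack_center, reagent_center, beaker_center, tipbox_center's own z axis and vertical below 0.15 rad and distance of each of reagent_center, beaker_center, tipbox_center from where it was at the start of the episode below 0.02 m); the robot touches nothing.
It fails at once if the tube rack is lifted, tipped or pushed about (more than 15 mm) (distance of rack_center from where it was at the start of the episode above 0.015 m or angle between rack_center's own z axis and vertical above 0.25 rad).
It fails at once if the bottle, beaker or tip box is lifted, tipped or pushed about (more than 30 mm) (distance of any of reagent_center, beaker_center, tipbox_center from where it was at the start of the episode above 0.03 m or angle between any of reagent_center, beaker_center, tipbox_center's own z axis and vertical above 0.4 rad).
It also fails if it takes over 37 s, if anything falls off the work surface, if the arm or the gripper's body presses on something with over 40 N, if the wrist force passes 120 N, or if a joint passes its speed limit or range.

## Robot

A 7-joint arm with a two-finger parallel gripper is mounted at the origin on the work surface. World frame = base frame: x ahead of the robot, y to its left, z up, the work surface at z = 0. Lengths are in m, angles in rad, forces in N, time in s.
With the tool pointing down it reaches from about 0.4 to 0.85 m from the base axis. Payload 4.4 kg.
Tool frame: the origin (TCP) lies midway between the tips of the shut fingers; the grasp point (between the pads) lies 19 mm behind it; z points along the fingers, y is the line along which they close (so a half turn about z gives the same grasp; the last joint's range is limited). The gripper opens to 94 mm and grips with 3 to 60 N. Pads are 16 mm wide; open, the fingers measure 119 mm over their backs; the gripper's body (75 mm by 177 mm) begins 78 mm behind the grasp point.
Start: joints at [-0.066, 0.628, 0.038, 1.517, -0.027, 0.996, -0.02], TCP at [0.65, 0, 0.205] pointing down, gripper open.
Joint ranges: [-3.06, 3.06], [-0.37, 2.12], [-1.25, 1.32], [0.18, 2.47], [-1.1, 4.24], [0.23, 1.98], [-2.94, 2.94]. Speed limits (rad/s): [2.57, 2.57, 3.14, 3.14, 3.14, 3.14, 3.14].

## Interface

Orientations are given as a 3x3 rotation matrix whose columns are the frame's x, y, z axes.
In Python, from workcell import env gives the robot as it stands.
- The arm moves only by the shell command python3 -m crank 'ROWS' [OPENING]. ROWS is JSON, one flat list of numbers, 6 for each row, row after row: the shift along the tool's x, y, z in mm, then the turn, a rotation vector about the tool's x, y, z in degrees. A call has 1 to 10 rows; each row is the pose to reach, as a shift and turn from the pose commanded when the call began, along the tool's axes at that moment; what a row does not reach only later rows make up. A row lasts 1/12 s, in which the tool goes at most 41.7 mm and 7.16 degrees, less where a joint would pass 70% of its speed; a pose out of reach is approached as far as the arm can. A call with a gripper value outside its range is refused whole. OPENING is the opening in per cent of the stroke, from 0 (shut) to 100 (fully open), set as the call begins (- or left out, the last holds). The fingers move at their own pace and stop on an object; the grip force is fixed at half the most. Time passes only in rows, so rows that repeat a pose let the fingers close. It gives the time, the measured TCP pose, the force, the opening and the grip force at its end, in the units of the state.
- env.sense(): the state, without advancing time (a new reading comes with each control period).
- env.grab_frame(name): name is "scene" or "side" or "wrist"; returns the picture (420x560x3 uint8, red, green, blue); there is no depth.
- env.camera_params(name): a dict with "fx", "fy", "cx", "cy" (pixels), "world_to_cam" (4x4, takes a point from world to camera coordinates). Camera axes: x right, y down, z forward; pixel columns grow to the right and rows downward; lengths in m; the calibration is good to about 2 mm. A picture is of the moment at which its call begins: read the wrist's pose just before it. camera_params takes no time and is no camera call; for the wrist camera it gives the pose at the moment of the call.
- env.job_done(): hands the job in; it is judged then, once.
The state is a dict: "clock": time; "joint_pos": joint angles; "qvel": joint speeds; "tau": joint torques, N m; "position": TCP position; "tcp_rot": TCP orientation; "wrist_force": force on the tool from outside, world axes, zero at the start; "ft_torque": the same for the moment, N m; "grip_width": opening from 0.0 (shut) to 1.0 (fully open); "grip_force": force on a finger pad.
Only numpy, scipy, OpenCV 4.12 (cv2) and the standard library are available. Lean on these libraries where they do the work, as an engineer would, in place of code of your own. Each camera call takes 0.05 s, during which the arm holds its last target. There are 200 camera calls.

## Working session

There is one attempt and no reset: what is moved stays moved. The work goes in short steps, Python scripts to look and compute and a shell command to move; the robot and the scene stay as the last step left them, time stands still between calls to the robot, and variables do not carry over. Pictures are saved under pics/ and viewed, at most 10 in all, crops included, and the job is handed in when it is done.

```bash
mkdir -p pics; python3 - <<'E'
from workcell import env
import cv2,numpy as np
s=env.sense();print(s['clock'],s['position'],s['tcp_rot'],s['grip_width'])
for n in ['scene','side']:
    f=env.grab_frame(n);cv2.imwrite(f'pics/{n}0.png',f[:,:,::-1]);p=env.camera_params(n);print(n,p)
E
```

```text
0.0 [6.49328019e-01 2.32718116e-05 2.04572232e-01] [[ 5.09996368e-05  9.99998216e-01 -1.88810683e-03]
 [ 9.99999998e-01 -5.10609999e-05 -3.24515788e-05]
 [-3.25479295e-05 -1.88810517e-03 -9.99998217e-01]] 1.0042715738472738
scene {'fx': 505.2960443212786, 'fy': 505.2960443212786, 'cx': 283.01409107879323, 'cy': 209.82515339554422, 'world_to_cam': array([[-0.25868164,  0.96595772,  0.00308151,  0.27179274],
       [ 0.75277958,  0.20358994, -0.62599844, -0.37122693],
       [-0.60531538, -0.15961461, -0.77981822,  1.60933874],
       [ 0.        ,  0.        ,  0.        ,  1.        ]])}
side {'fx': 541.9630765693879, 'fy': 541.9630765693879, 'cx': 273.6089490016917, 'cy': 209.8620963892386, 'world_to_cam': array([[ 0.8050712 , -0.59299035,  0.01492646, -0.572063  ],
       [-0.34108836, -0.48337145, -0.80623246,  0.23211046],
       [ 0.48530309,  0.6439833 , -0.59141054,  0.92406535],
       [ 0.        ,  0.        ,  0.        ,  1.        ]])}
```

View pics/scene0.png

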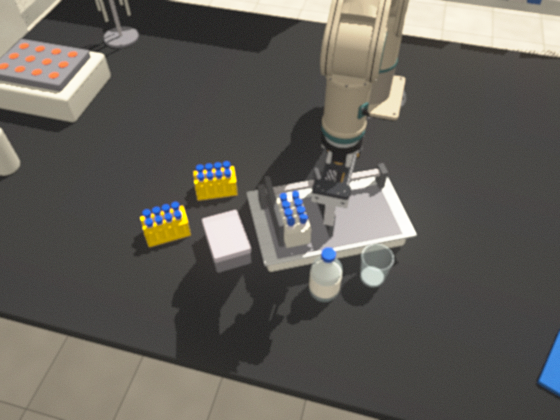

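View pics/side0.png

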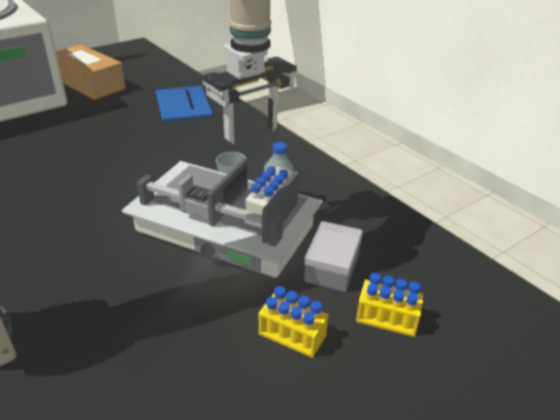

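The scene view shows the white rack at (293,220) between the jaws. The two yellow look-alikes are at (215,180) and (165,223), off the shaker. The side view shows the fixed jaw at (272,215), the sliding plate at (230,185), the pad at (200,194), the heel at (185,187) and the far end block at (145,190). I'll enlarge the side view to confirm.

```bash
python3 - <<'E'
import cv2
f=cv2.imread('pics/side0.png')[145:275,115:335]
cv2.imwrite('pics/crop1.png',cv2.resize(f,(770,455),interpolation=cv2.INTER_CUBIC))
f=cv2.imread('pics/scene0.png')[150:275,235:425]
cv2.imwrite('pics/crop2.png',cv2.resize(f,(760,500),interpolation=cv2.INTER_CUBIC))
E
```

```text
(no output)
```

View pics/crop1.png

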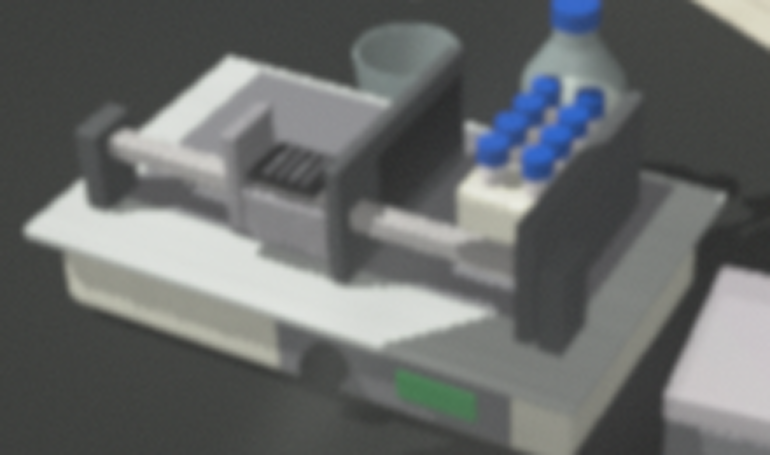

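View pics/crop2.png

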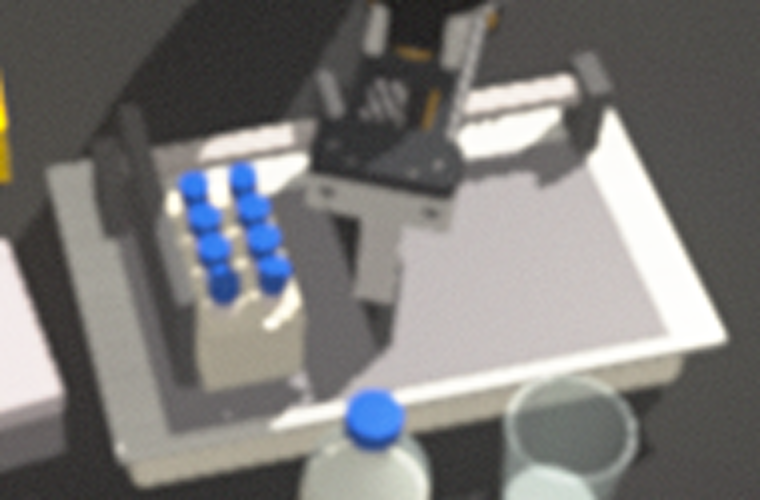

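The crops show one white rack with blue caps between the jaws, which is the one meant. In crop1 the ribbed pad is at about (288,170), the heel top at about (251,122), and the platform corners are clear. Next I cast rays.

```bash
cat > h.py <<'E'
import numpy as np
from workcell import env
def ray(n,uv,z):
    p=env.camera_params(n);T=np.linalg.inv(p['world_to_cam'])
    d=T[:3,:3]@[(uv[0]-p['cx'])/p['fx'],(uv[1]-p['cy'])/p['fy'],1];o=T[:3,3]
    return (o+d*(z-o[2])/d[2])[:2]
def fit(M,W):
    M=np.array(M);W=np.array(W);m=M.mean(0);w=W.mean(0);a=M-m;b=W-w
    th=np.arctan2((a[:,0]*b[:,1]-a[:,1]*b[:,0]).sum(),(a*b).sum())
    R=np.array([[np.cos(th),-np.sin(th)],[np.sin(th),np.cos(th)]]);t=w-R@m
    return th,R,t,np.linalg.norm(W-(M@R.T+t),axis=1)
E
python3 - <<'E'
from h import *
c1=lambda u,v:(115+(u+.5)/3.5-.5,145+(v+.5)/3.5-.5); c2=lambda u,v:(235+u/4-.4,150+v/4-.4)
M=[(.18,.11),(.18,-.11),(-.18,-.11),(-.18,.11)]
A=[ray('side',c1(*p),.074) for p in [(25,230),(232,55),(727,197),(575,410)]]
B=[ray('scene',c2(*p),.074) for p in [(610,108),(725,338),(120,450),(48,170)]]
for X in(A,B):print(np.round(X,3).tolist(),[np.round(q,4).tolist() for q in fit(M,X)])
th,R,t,_=fit(M+M,A+B);print(np.degrees(th),t)
for nm,p,z in[('heel',(251,122),.160),('heelNL',(228,138),.16),('heelFL',(266,102),.16),('pad',(288,170),.136),('plateNear',(330,177),.155),('plateFar',(458,43),.155),('endblkL',(78,125),.13),('fixfar',(635,95),.155)]:
    w=ray('side',c1(*p),z);print(nm,np.round(w,4),'shaker',np.round(R.T@(w-t),4))
for nm,p,z in[('fixnear s',(125,108),.155),('endblk',(590,62),.13)]:
    w=ray('scene',c2(*p),z);print(nm,np.round(w,4),'shaker',np.round(R.T@(w-t),4))
E
```

```text
[[0.382, 0.085], [0.578, 0.192], [0.744, -0.129], [0.552, -0.231]] [2.0586, [[-0.4686, -0.8834], [0.8834, -0.4686]], [0.5638, -0.0206], [0.0018, 0.0021, 0.0016, 0.0008]]
[[0.415, 0.103], [0.578, 0.192], [0.743, -0.125], [0.557, -0.226]] [2.0291, [[-0.4424, -0.8968], [0.8968, -0.4424]], [0.5731, -0.0139], [0.0203, 0.0152, 0.0088, 0.0037]]
117.11670162310651 [ 0.56842325 -0.01722861]
heel [ 0.489  -0.0087] shaker [0.0438 0.0668]
heelNL [ 0.4707 -0.0157] shaker [0.0459 0.0863]
heelFL [0.5061 0.0047] shaker [0.0479 0.0455]
pad [ 0.4983 -0.0305] shaker [0.0201 0.0685]
plateNear [ 0.5007 -0.0742] shaker [-0.0198  0.0862]
plateFar [0.6366 0.0035] shaker [-0.0126 -0.0702]
endblkL [0.4253 0.0883] shaker [0.1591 0.0793]
fixfar [ 0.6878 -0.1039] shaker [-0.1315 -0.0667]
fixnear s [ 0.566  -0.1716] shaker [-0.1362  0.0725]
endblk [0.4335 0.0844] shaker [0.152  0.0737]
```

The side-view fit has residuals of 2 mm or less. It gives yaw 118° and origin (0.564,-0.021), with the heel at shaker (45,60) mm, so y is 60 as it must be. That puts the pad centre at x≈14 and the start jaw place within its range. I'll move above the pad with the fingers shut and the tool x axis along shaker +x.

```bash
python3 -m crank '[-4,-18,0,0,0,-3.5, -8,-37,0,0,0,-7, -12,-55,0,0,0,-10.5, -16,-73,0,0,0,-14, -20,-92,0,0,0,-17.5, -25,-110,0,0,0,-21, -29,-129,0,0,0,-24.5, -33,-147,0,0,0,-28, -33,-147,0,0,0,-28, -33,-147,0,0,0,-28]' 0
python3 - <<'E'
from h import *
import cv2
s=env.sense();print(s['clock'],s['position'],s['tcp_rot'],s['wrist_force'],s['grip_width'])
f=env.grab_frame('side');a=cv2.resize(f[60:260,100:320],(660,600),interpolation=2);cv2.imwrite('pics/s2.png',a[:,:,::-1])
w=env.grab_frame('wrist');cv2.imwrite('pics/w2.png',w[:,:,::-1])
E
```

```text
clock: 0.93
position: [0.5028, -0.0332, 0.2056]
tcp_rot: [[-0.468, 0.884, 0.0], [0.884, 0.468, 0.0], [0.0, 0.0, -1.0]]
wrist_force: [0.6, -0.1, 0.8]
grip_width: 0.326
grip_force: 0.0
0.9333 [ 0.50282043 -0.03318542  0.20558397] [[-4.67781045e-01  8.83844363e-01  1.91607957e-04]
 [ 8.83844382e-01  4.67781024e-01  1.45941144e-04]
 [ 3.93586914e-05  2.37620118e-04 -9.99999971e-01]] [ 0.64679832 -0.09478661  0.75139892] 0.32577167060965523
```

View pics/s2.png

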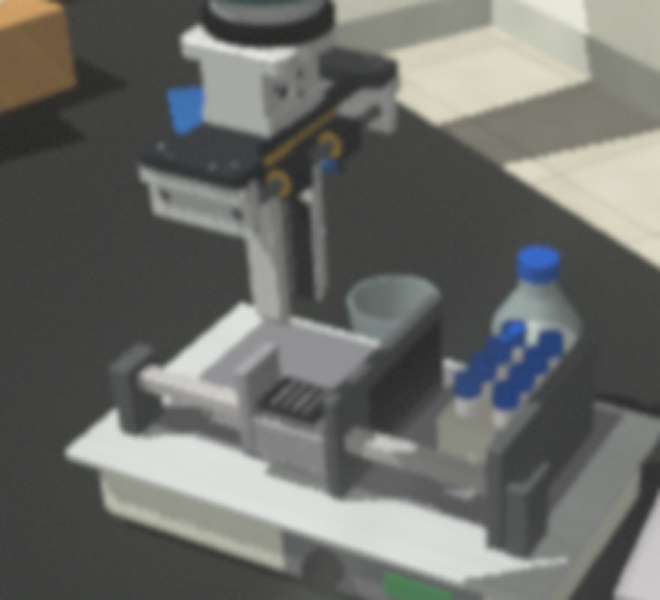

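View pics/w2.png

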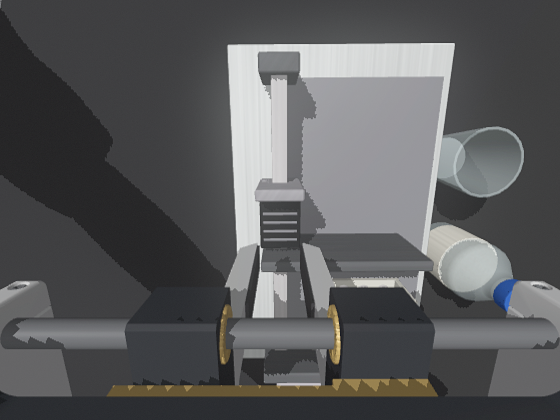

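The wrist view shows the bar lined up with tool x, the heel top at about (280,186), the pad at u 260–300 and v 200–247, and the sliding jaw plate's top edge at v≈235–262. I'll measure these from the wrist camera.

```bash
python3 - <<'E'
from h import *
s=env.sense();R=s['tcp_rot'];P=s['position']
for nm,p,z in[('heeltop',(280,186),.16),('heel L',(256,190),.16),('heel R',(304,190),.16),('padL far',(260,203),.138),('padR far',(300,203),.138),('pad near',(281,246),.137),('plate far edge',(370,235),.155),('plate near edge',(370,262),.155),('plate R end',(430,262),.155),('endblock c',(280,62),.13),('plat TL',(229,45),.074),('plat TR',(453,43),.074)]:
    w=ray('wrist',p,z);d=R.T@np.r_[w-P[:2],0];print(nm,np.round(w,4),'tool xy mm',np.round(d[:2]*1e3,1))
E
```

```text
heeltop [0.4866 0.003 ] tool xy mm [39.8  1.1]
heel L [ 0.4715 -0.0086] tool xy mm [ 36.6 -17.7]
heel R [0.5048 0.009 ] tool xy mm [36.6 20. ]
padL far [ 0.4799 -0.0214] tool xy mm [ 21.4 -16.2]
padR far [ 0.5108 -0.0051] tool xy mm [21.4 18.7]
pad near [ 0.5151 -0.0484] tool xy mm [-18.9   2.2]
plate far edge [0.573  0.0011] tool xy mm [-2.4 76.5]
plate near edge [ 0.5862 -0.0196] tool xy mm [-26.8  78.5]
plate R end [0.6318 0.0045] tool xy mm [-26.9 130.2]
endblock c [0.4423 0.0868] tool xy mm [134.6   1.2]
plat TL [0.3863 0.0885] tool xy mm [162.3 -47.4]
plat TR [0.5752 0.1907] tool xy mm [164.1 167.4]
```

```bash
python3 - <<'E'
from h import *
s=env.sense();R=s['tcp_rot'];P=s['position']
p=env.camera_params('wrist');T=np.linalg.inv(p['world_to_cam'])
print('cam in tool mm',R.T@(T[:3,3]-P)*1e3,'view dir',R.T@T[:3,2],p['fx'])
for nm,q,z in[('heel v181',(280,181),.16),('heel v190',(280,190),.16),('heel v199',(280,199),.16),('plate262',(370,262),.155),('plate270',(370,270),.155)]:
    w=ray('wrist',q,z);print(nm,np.round((R.T@np.r_[w-P[:2],0])[:2]*1e3,1))
E
```

```text
cam in tool mm [  75.23217649    0.44654311 -179.09696534] view dir [-2.59526545e-01  6.40671534e-04  9.65735762e-01] 289.10166035644295
heel v181 [43.7  1.1]
heel v190 [36.6  1.1]
heel v199 [29.4  1.1]
plate262 [-26.8  78.5]
plate270 [-34.3  79.1]
```

The camera sits on the +x side, so the heel top is the bright strip at tool x 29–37. That puts the pad centre at +2, the heel face at about +28 and the plate face at about -26, all consistent with the given sizes. There are about 18 mm of clearance on each side, so I descend straight down, pressing gently at the end.

```bash
python3 -m crank '[2,1,12,0,0,0, 2,1,25,0,0,0, 2,1,38,0,0,0, 2,1,50,0,0,0, 2,1,58,0,0,0, 2,1,63,0,0,0, 2,1,65,0,0,0, 2,1,65,0,0,0, 2,1,65,0,0,0]' 0
python3 -m crank '[0,0,1,0,0,0, 0,0,2,0,0,0, 0,0,3,0,0,0, 0,0,4,0,0,0, 0,0,5,0,0,0, 0,0,6,0,0,0, 0,0,6,0,0,0]'
```

```text
clock: 1.78
position: [0.5035, -0.0307, 0.1408]
tcp_rot: [[-0.469, 0.883, 0.001], [0.883, 0.469, 0.0], [-0.0, 0.001, -1.0]]
wrist_force: [1.2, -0.4, -0.3]
grip_width: 0.008
grip_force: 0.0
clock: 2.37
position: [0.5033, -0.0307, 0.1348]
tcp_rot: [[-0.469, 0.883, 0.001], [0.883, 0.469, 0.0], [-0.0, 0.001, -1.0]]
wrist_force: [-0.7, 0.2, 5.5]
grip_width: 0.007
grip_force: 2.3
```

```bash
python3 -m crank '[0,0,1,0,0,0, 0,0,2,0,0,0, 0,0,3,0,0,0, 0,0,4,0,0,0, 0,0,4,0,0,0, 0,0,4,0,0,0]'
```

```text
clock: 2.87
position: [0.5033, -0.0307, 0.1309]
tcp_rot: [[-0.469, 0.883, 0.001], [0.883, 0.469, 0.0], [-0.0, 0.001, -1.0]]
wrist_force: [-0.7, -0.5, 6.7]
grip_width: 0.008
grip_force: 3.5
```

The release is at about 7 mm and the force follows the spring. I'll press 1 mm more and start pushing.

```bash
python3 -m crank '[0,0,1,0,0,0, 3,0,1,0,0,0, 7,0,1,0,0,0, 11,0,1,0,0,0, 15,0,1,0,0,0, 19,0,1,0,0,0, 23,0,1,0,0,0, 27,0,1,0,0,0, 31,0,1,0,0,0, 35,0,1,0,0,0]'
```

```text
clock: 3.7
position: [0.4876, -0.0013, 0.1302]
tcp_rot: [[-0.468, 0.884, 0.002], [0.884, 0.468, -0.002], [-0.003, 0.001, -1.0]]
wrist_force: [-0.8, -3.6, 8.3]
grip_width: 0.008
grip_force: 4.2
```

```bash
python3 -m crank '[4,0,0,0,0,0, 8,0,0,0,0,0, 12,0,0,0,0,0, 16,0,0,0,0,0, 20,0,0,0,0,0, 24,0,0,0,0,0, 28,0,0,0,0,0, 32,0,0,0,0,0, 36,0,0,0,0,0, 40,0,0,0,0,0]'
python3 -m crank '[4,0,0,0,0,0, 8,0,0,0,0,0, 12,0,0,0,0,0, 16,0,0,0,0,0, 20,0,0,0,0,0, 24,0,0,0,0,0, 27,0,0,0,0,0, 30,0,0,0,0,0, 30,0,0,0,0,0]'
```

```text
clock: 4.53
position: [0.4685, 0.034, 0.1302]
tcp_rot: [[-0.468, 0.884, 0.002], [0.884, 0.468, -0.002], [-0.002, 0.001, -1.0]]
wrist_force: [-0.0, -3.6, 9.9]
grip_width: 0.003
grip_force: 4.8
clock: 5.28
position: [0.4567, 0.0593, 0.1304]
tcp_rot: [[-0.468, 0.884, 0.006], [0.884, 0.468, -0.003], [-0.005, 0.004, -1.0]]
wrist_force: [4.1, -7.2, 6.3]
grip_width: 0.007
grip_force: 5.8
```

```bash
python3 -m crank '[2,0,0,0,0,0, 4,0,0,0,0,0, 6,0,0,0,0,0, 8,0,0,0,0,0, 8,0,0,0,0,0, 8,0,0,0,0,0, 8,0,0,0,0,0]'
python3 - <<'E'
from h import *
import cv2
f=env.grab_frame('side');cv2.imwrite('pics/s3.png',cv2.resize(f[60:260,100:320],(660,600),interpolation=2)[:,:,::-1])
E
```

```text
clock: 5.87
position: [0.4567, 0.0594, 0.1305]
tcp_rot: [[-0.463, 0.886, 0.011], [0.886, 0.463, -0.009], [-0.013, 0.006, -1.0]]
wrist_force: [12.3, -24.1, 1.9]
grip_width: 0.005
grip_force: 17.0
```

View pics/s3.png

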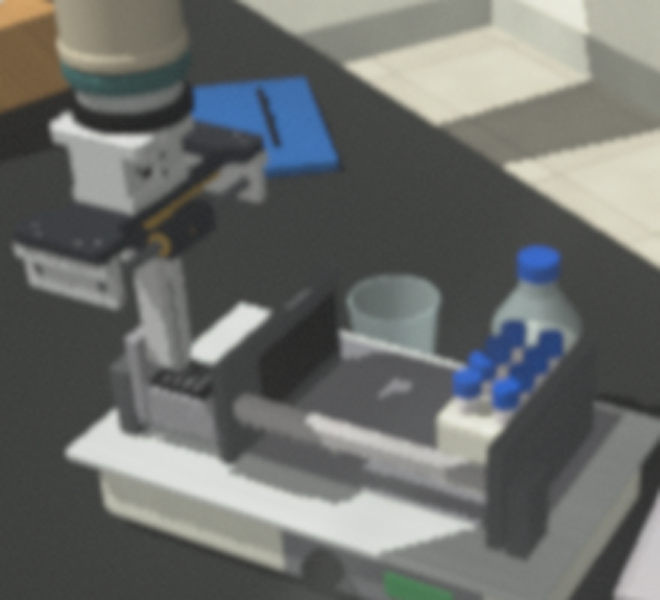

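The picture shows the heel against the end block at about (130,380) and the force is 27 N with no motion, so this is the end stop. The rack and the other objects are unmoved. I'll relax the sideways push and lift straight up.

```bash
python3 -m crank '[-4,0,0,0,0,0, -8,0,0,0,0,0, -9,0,-3,0,0,0, -10,0,-8,0,0,0, -11,0,-14,0,0,0, -12,0,-24,0,0,0, -12,0,-40,0,0,0, -12,0,-60,0,0,0, -12,0,-85,0,0,0, -12,0,-110,0,0,0]'
python3 -m crank '[0,20,-10,0,0,0, 0,40,-20,0,0,0, 0,60,-20,0,0,0, 0,60,-20,0,0,0, 0,60,-20,0,0,0]'
python3 - <<'E'
from h import *
import cv2
f=env.grab_frame('side');g=f[60:260,100:320];cv2.imwrite('pics/s4.png',cv2.resize(g,(660,600),interpolation=2)[:,:,::-1])
E
```

```text
clock: 6.75
position: [0.4538, 0.0589, 0.24]
tcp_rot: [[-0.47, 0.882, -0.003], [0.882, 0.47, 0.0], [0.002, -0.003, -1.0]]
wrist_force: [0.3, 0.1, -0.2]
grip_width: 0.002
grip_force: 0.0
clock: 7.17
position: [0.5076, 0.0874, 0.2589]
tcp_rot: [[-0.471, 0.882, -0.002], [0.882, 0.471, 0.0], [0.001, -0.002, -1.0]]
wrist_force: [-0.1, 0.2, 0.3]
grip_width: 0.006
grip_force: 0.0
```

View pics/s4.png

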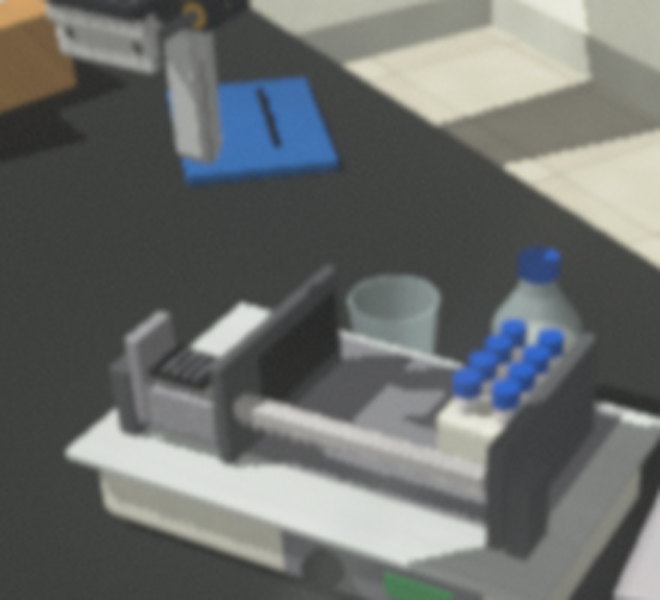

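The jaw is still at the end stop with its plate at the same pixels as before, the pad has risen, the rack and the other objects stand where they were, and the arm is clear.

```bash
python3 -c "
from workcell import env
print(env.job_done())"
```

```text
the job is handed in; nothing more can be done
None
```

I pressed the release, pushed the jaw back to the end stop and let go; the last picture shows the pad up, the rack and other objects in place and the arm clear, and the job is handed in (no verdict was returned).

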